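# Open a child-resistant tablet jar beside the microscope

## Task

Open the tall white jar with the orange child-resistant cap that stands in the blue bottle rack: grip the cap firmly, press it down hard against its spring and, still pressing, turn it about a sixth of a turn anticlockwise (seen from above) until it is out of its lock, then lift it straight off. It takes 18 to 22 N; pressing or twisting with more than 30 N would break it, and pulling at a cap that is still locked drags the jar out of its pocket. Set the cap down, open side down, on the free floor of the steel tray without dropping it, leave the jar standing in its pocket, and leave everything else where it is.

Things in the scene. Friction and masses are not known exactly. Their poses are not given: they have to be found in the camera images.
- cap_center (a point): Centre of the orange cap, half-way up: a ribbed cylinder, 52 mm in diameter, 32 mm high (top 10 mm solid, below it a 3 mm thick skirt, open below), 45 g, loose; z is its axis, up. Three lugs inside the skirt sit under three hooked lugs of the jar's neck, held up against them by a sprung liner. At the start its x axis is along the jar's x. 12 mm are free for fingertips below its lower edge.
- cap_top (a point): Middle of the cap's flat top, 16 mm above its centre; two white raised arrows on it show the opening turn, anticlockwise from above. The cap unlocks when pressed down 5.5 mm or more relative to the jar (spring 10 N at rest, 18 N at 5.5 mm, 22 N at 8.5 mm, then solid) and, so held, turned 0.7 to 1.4 rad (best 1.05; a stop at 1.4). Pressed less, it turns only 0.05 rad.
- jar_mouth (a point): Centre of the rim of the jar's round mouth, under the cap, on the jar's vertical axis z, 112.5 mm above the jar's underside; while locked, the cap's centre is 5.5 mm above this point. Neck 33 mm in diameter. x is square to the jar's sides, along the rack's x.
- jar_center (a point): Centre of the white square body of the jar, 42 mm above its underside; body 76 mm square, 84 mm high, its top a nearly flat shoulder. Loose, 0.35 to 0.58 kg. It stands upright in one of the rack's pockets with 1.5 mm of play on each side: it can turn only 0.04 rad either way, and can be pulled up and out.
- rack: Blue bottle rack fixed to the table, 95 mm (x) by 275 mm (y), 66 mm high, with a screwed foot at either end; origin at the centre of its underside, z up. Three pockets, each 79 mm square, at y = -90, 0 and +90 mm. Which pocket holds which jar varies.
- rack_floor (a point): Middle of the middle pocket's floor, 22 mm above the table. Each pocket's floor is a sprung rubber cushion: it bears the jar without sinking, but yields up to 16 mm when a cap is pressed. The three differ greatly in hardness (about 1.3, 4 and 25 N per mm, in no sign that can be seen).
- tray: Flat steel instrument tray fixed on the table, 140 mm (x) by 220 mm (y), outer rim 15 mm high, walls and floor 3 mm thick; origin at the centre of its underside, z up. Dark tweezers lie in it along y, at about x = +47 mm.
- tray_free (a point): Middle of the free part of the tray's floor, on the floor's upper face, 20 mm from the tray's centre towards its -x side; axes as the tray's.
- jar_blue: White square screw-top jar 76 mm wide, 65 mm high, blue lid, in another pocket of the rack; origin at the centre of its underside. Leave alone.
- jar_amber: Amber square screw-top jar 76 mm wide, 65 mm high, black lid, in another pocket of the rack; origin at the centre of its underside. Leave alone.
- tweezers: Dark steel tweezers 120 mm long, 17 mm wide, 8 mm high, lying in the tray along its y; origin at the middle of the underside. Leave alone.
- beaker: Glass beaker, 72 mm in diameter, 95 mm high, behind the rack; origin at the centre of its underside. Leave alone.
- dishes: Stack of three culture dishes, 90 mm in diameter, 46 mm high; origin at the centre of its underside. Leave alone.
- tip_box: Green pipette tip box, 82 by 120 mm, 59 mm high; origin at the centre of its underside. Leave alone.
- slide_box: Grey and black box of microscope slides, 90 by 170 mm, 35 mm high; origin at the centre of its underside. Leave alone.
- wash_bottle: White wash bottle with red spout, 68 mm in diameter, 200 mm high, left of the rack; origin at the centre of its underside. Leave alone.
Things that resemble listed ones, but are neither listed nor needed, are in the scene too. Of the things shaped like the part that bears cap_center, the orange one is meant.

How it is judged:
On the way, in this order (a step that is already met when the one before it is completed fails the run):
1. the cap, still on the jar, is turned out of its lock (more than 0.6 rad from where it sat) (angle between the x axis of cap_center and the x axis of jar_mouth, either way round above 0.6 rad and horizontal distance between cap_center and jar_mouth below 0.006 m and z of cap_center in the frame of jar_mouth below 0.013 m), for 0.1 s.
2. the cap is lifted clear of the jar, held in the fingers (z of cap_center in the frame of jar_mouth above 0.045 m and contact force between the fingers and cap above 0.3 N), for 0.1 s.
3. the cap, still held, is lowered into the tray, its underside within 12 mm of the floor (not dropped) (x of cap_center in the frame of tray between -0.042 and 0.042 m and y of cap_center in the frame of tray between -0.082 and 0.082 m and z of cap_center in the frame of tray below 0.031 m and contact force between the fingers and cap above 0.3 N), for 0.04 s.
At the end, for the whole second after the job is handed in: The cap rests flat (within 0.08 rad), open side down, on the floor of the tray (centre within 3.5 mm above its resting height), wholly inside the rim, and at rest; the jar stands upright (within 0.08 rad) in its pocket, its mouth no more than 4.5 mm above where it was (x of cap_center in the frame of tray between -0.042 and 0.042 m and y of cap_center in the frame of tray between -0.082 and 0.082 m and z of cap_center in the frame of tray between 0.016 and 0.0225 m and angle between each of cap_center, jar_mouth's own z axis and vertical below 0.08 rad and linear speed of cap below 0.02 m/s and z of jar_mouth in the frame of rack below 0.139 m and x of jar_mouth in the frame of rack between -0.008 and 0.008 m); the robot touches nothing.
It fails at once if the jar is pressed or twisted against its rack with more than 36 N, its own weight of about 5 N included (contact force between jar and rack above 36 N).
It fails at once if the jar is dragged up out of its pocket by more than 25 mm (z of jar_mouth in the frame of rack above 0.1595 m).
It fails at once if another thing is moved by more than 20 mm (distance of any of jar_blue, jar_amber, tweezers, beaker, dishes, tip_box, slide_box, wash_bottle from where it was at the start of the episode above 0.02 m).
It also fails if it takes over 58 s, if anything falls off the work surface, if the arm or the gripper's body presses on something with over 40 N, if the wrist force passes 120 N, or if a joint passes its speed limit or range.

## Robot

A 6-joint arm with a two-finger parallel gripper is mounted at the origin on the work surface. World frame = base frame: x ahead of the robot, y to its left, z up, the work surface at z = 0. Lengths are in m, angles in rad, forces in N, time in s.
With the tool pointing down it reaches from about 0.375 to 0.975 m from the base axis. Payload 3.8 kg.
Tool frame: the origin (TCP) lies midway between the tips of the shut fingers; the grasp point (between the pads) lies 19 mm behind it; z points along the fingers, x is the direction in which the jaws open and shut, and the axes are right-handed (so a half turn about z gives the same grasp; the last joint's range is limited). The gripper opens to 85 mm and grips with 20 to 120 N. Pads are 22 mm wide; open, the fingers measure 114 mm over their backs; the gripper's body (76 mm by 85 mm) begins 54 mm behind the grasp point. The pads swing forward as they close: fully open they stand 13 mm farther back than shut.
Start: joints at [-1.237, 0.264, 1.604, -0, 1.274, -0.037], TCP at [0.245, -0.629, 0.231] pointing down, gripper open.
Joint ranges: [-2.63, 2.63], [-0.94, 2.18], [0.31, 2.57], [-1.31, 4.45], [0, 2.66], [-2.55, 2.55]. Speed limits (rad/s): [2.57, 2.57, 3.14, 3.14, 3.14, 3.14].

## Interface

Orientations are given as a rotation vector (axis times angle).
In Python, from workcell import manip gives the robot as it stands.
- The arm moves only by the shell command python3 -m handwheel 'ROWS'. ROWS is text: rows parted by semicolons, each of 5 numbers parted by spaces: the shift along the tool's x, y, z in m, then the turn about the tool's z in degrees, then the opening, from 0 (shut) to 1 (fully open). In form: dx dy dz turn jaw; .... A call has 1 to 8 rows; each row is the pose to reach, as a shift and turn from the pose measured when the call began, along the tool's axes at that moment; what a row does not reach only later rows make up. A row lasts 1/8 s, in which the tool goes at most 62.5 mm and 10.7 degrees, less where a joint would pass 70% of its speed; a pose out of reach is approached as far as the arm can. A call with a gripper value outside its range is refused whole. The fingers move at their own pace and stop on an object; the grip force is fixed at half the most. Time passes only in rows, so rows that repeat a pose let the fingers close. It gives the time, the measured TCP pose, the force and the opening at its end, in the units of the state.
- manip.sense(): the state, without advancing time (a new reading comes with each control period).
- manip.camera(name): name is "scene" or "top"; returns a dict with "color" (384x512x3 uint8, red, green, blue), "vfov" (degrees; the focal length in pixels is half the picture's height over the tangent of half this angle, whatever the lens; pixels are square), "cx", "cy" (the principal point, pixels), "extrinsics" (4x4, takes a point from camera to world coordinates). Camera axes: x right, y up, looking along -z (the intrinsics and any distortion apply to the point x, -y, -z); pixel columns grow to the right and rows downward; lengths in m; the calibration is good to about 2 mm. A picture is of the moment at which its call begins. There is no depth.
- manip.job_done(): hands the job in, once; it reports no verdict.
The state is a dict: "time_s": time; "joints": joint angles; "joint_vel": joint speeds; "tau": joint torques, N m; "position": TCP position; "tcp_rot": TCP orientation; "force": force on the tool from outside, world axes, zero at the start; "torque": the same for the moment, N m; "finger_gap": opening from 0.0 (shut) to 1.0 (fully open).
Only numpy, scipy, OpenCV 4.12 (cv2) and the standard library are available. Lean on these libraries where they do the work, as an engineer would, in place of code of your own. Each camera call takes 0.05 s, during which the arm holds its last target. There are 200 camera calls.

## Working session

There is one attempt and no reset: what is moved stays moved. The work goes in short steps, Python scripts to look and compute and a shell command to move; the robot and the scene stay as the last step left them, time stands still between calls to the robot, and variables do not carry over. Pictures are saved under pics/ and viewed, about 8 in all and at most 12, crops included, and the job is handed in when it is done.

```bash
ls; mkdir -p pics; python3 - <<'E'
from workcell import manip
import cv2,numpy as np
s=manip.sense();print(s)
for n in("scene","top"):
    c=manip.camera(n);cv2.imwrite(f"pics/{n}0.png",c["color"][:,:,::-1]);np.savez(f"pics/{n}0.npz",**c)
    print(n,{k:v for k,v in c.items() if k!="color"})
E
```

```text
pics
{'time_s': 0.0, 'joints': array([-1.23690192e+00,  2.64755589e-01,  1.60538514e+00,  2.21748431e-05,
        1.27366827e+00, -3.68942267e-02]), 'joint_vel': array([ 0.0006876 ,  0.00012252, -0.00070642,  0.00123646,  0.00023484,
        0.00080346]), 'tau': array([-9.36964170e-04, -5.15117490e+01, -3.67315221e+01, -1.81564396e-04,
        1.31928729e-02, -2.34577465e-05]), 'position': array([ 0.24435753, -0.62843903,  0.22995435]), 'tcp_rot': array([-2.59175278,  1.77314051,  0.00277789]), 'force': array([ 0.05252448, -0.40481797,  0.31574352]), 'torque': array([ 0.00742128, -0.03374016,  0.03582229]), 'finger_gap': 1.00015415734611}
scene {'vfov': 46.716915218876125, 'cx': 245.93195036065265, 'cy': 194.77723850270274, 'extrinsics': array([[ 0.694401  , -0.5854457 ,  0.41840242,  1.07815011],
       [ 0.71946456,  0.575637  , -0.38860364, -0.34428411],
       [-0.01334159,  0.57087247,  0.82093034,  1.04420254],
       [ 0.        ,  0.        ,  0.        ,  1.        ]])}
top {'vfov': 53.22293238759974, 'cx': 259.27589059904335, 'cy': 184.00592205926728, 'extrinsics': array([[-0.01527315,  0.99607256, -0.08721345,  0.50067931],
       [-0.99985476, -0.01587416, -0.00620176,  0.11386322],
       [-0.00756184,  0.08710607,  0.99617034,  1.0805775 ],
       [ 0.        ,  0.        ,  0.        ,  1.        ]])}
```

View pics/scene0.png

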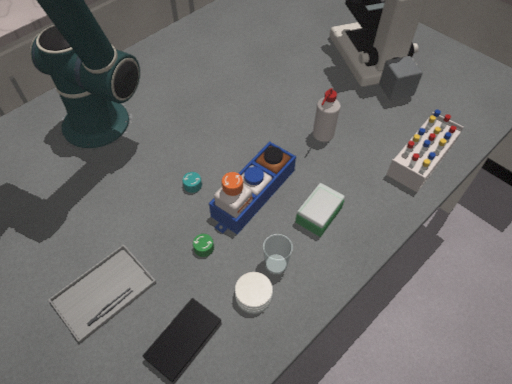

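View pics/top0.png

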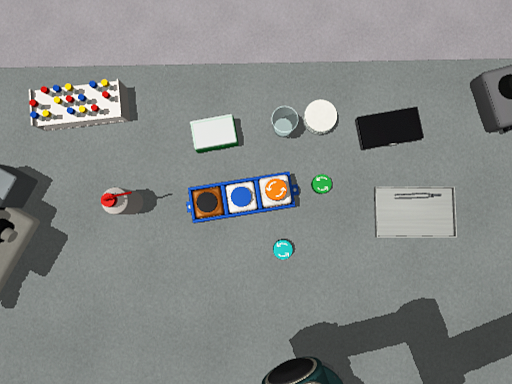

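The scene view (232,183) and top view (276,189) both show the orange cap in the rack's right-hand pocket. The candidates are orange (276,189), green (322,184) and teal (283,249) in the top view. The last two lie on the table, so I choose the orange one. The tray is at top (415,212) with the tweezers on its far side (415,195).

```bash
cat >h.py <<'E'
import cv2,numpy as np
def load(n): return dict(np.load(f"pics/{n}.npz"))
def foc(c): return c["color"].shape[0]/2/np.tan(np.radians(c["vfov"])/2)
def ray(c,u,v):
    f=foc(c);d=np.array([(u-c["cx"])/f,-(v-c["cy"])/f,-1.]);E=c["extrinsics"];return E[:3,3],E[:3,:3]@d
def plane(c,u,v,z):
    o,d=ray(c,u,v);return o+d*(z-o[2])/d[2]
def proj(c,p):
    E=c["extrinsics"];q=E[:3,:3].T@(np.array(p)-E[:3,3]);f=foc(c);return c["cx"]-f*q[0]/q[2],c["cy"]+f*q[1]/q[2]
def mask(c,lo,hi): return cv2.inRange(cv2.cvtColor(c["color"],cv2.COLOR_RGB2HSV),lo,hi)
def big(m): return max(cv2.findContours(m,cv2.RETR_EXTERNAL,cv2.CHAIN_APPROX_NONE)[0],key=cv2.contourArea)
E
python3 - <<'E'
from h import *
t,s=load("top0"),load("scene0")
for c,box in((t,(230,130,320,230)),(s,(190,140,310,240))):
    m=mask(c,(4,150,120),(16,255,255));k=np.zeros_like(m);x0,y0,x1,y1=(255,165,300,210) if c is t else (215,165,248,197)
    k[y0:y1,x0:x1]=m[y0:y1,x0:x1];h=cv2.convexHull(big(k));e=cv2.fitEllipse(h);M=cv2.moments(h);print("cap",e,M['m10']/M['m00'],M['m01']/M['m00'],plane(c,*e[0],.156))
m=mask(t,(105,120,60),(125,255,255));m=cv2.morphologyEx(m,cv2.MORPH_CLOSE,np.ones((3,3)))
b=big(m);r=cv2.minAreaRect(b);print("rack",r);q=cv2.boxPoints(r)
for p in q:print(p,plane(t,*p,.066))
# tray
g=cv2.GaussianBlur(t["color"],(3,3),0);gr=cv2.cvtColor(g,cv2.COLOR_RGB2GRAY)
print(gr[212,365:385],gr[212,445:465],gr[180:195,400],gr[230:245,400])
for n,c,b in(("a",t,(180,160,470,260)),("b",s,(40,130,310,345))):
    cv2.imwrite(f"pics/crop{n}.png",cv2.resize(c["color"][b[1]:b[3],b[0]:b[2],::-1],None,fx=2.7,fy=2.7,interpolation=cv2.INTER_CUBIC))
E
```

```text
cap ((275.5944519042969, 188.9315185546875), (20.98654556274414, 21.612934112548828), 55.98515319824219) 275.58588807785884 188.93868613138687 [0.56903986 0.08034085 0.156     ]
cap ((231.9111328125, 180.73280334472656), (17.473981857299805, 20.235870361328125), 88.0786361694336) 231.90965732087224 180.74579439252335 [0.57034011 0.08084682 0.156     ]
rack ((241.8584747314453, 196.62046813964844), (35.860504150390625, 112.96057891845703), 80.85836029052734)
[183.24689 187.8913 ] [0.58235551 0.32250262 0.066     ]
[294.7727  169.94461] [0.62559981 0.02503907 0.066     ]
[300.47006 205.34964] [0.53115731 0.01219392 0.066     ]
[188.94424 223.29633] [0.48844134 0.30726322 0.066     ]
[139 140 139 138 138 138 139 141 133 113 119 162 190 190 188 187 187 187
 187 188] [182 182 182 182 182 183 177 141  98 118 159 150 133 132 133 134 133 133
 133 133] [138 138 137 137 137 140 144 149 163 181 187 191 187 154 127] [184 183 184 185 175 152 150 158 146 137 137 138 139 139 140]
```

View pics/cropa.png

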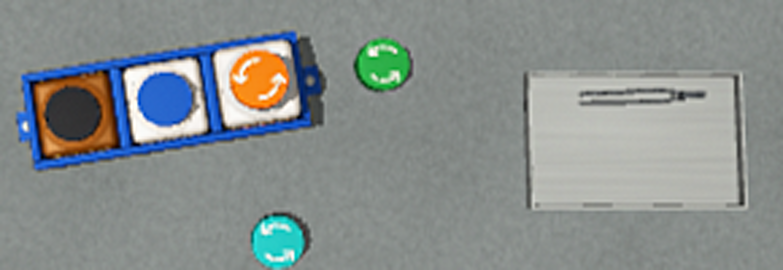

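The crop confirms the choice: the orange cap with white arrows is on the tall white jar in the right-hand pocket. The tweezers lie on the far (+x) side of the tray.

```bash
cat >>h.py <<'E'
from scipy.spatial.transform import Rotation as R
def go(target):
    from workcell import manip
    s=manip.sense();M=R.from_rotvec(s["tcp_rot"]).as_matrix()
    print("t",round(s["time_s"],2),"pos",s["position"].round(4),"shift tool mm",(M.T@(np.array(target)-s["position"])*1000).round(1),"xdir",M[:,0].round(3),"zdir",M[:,2].round(4),"F",s["force"].round(1),"T",s["torque"].round(2),"gap",round(s["finger_gap"],3),"j",s["joints"].round(2))
E
python3 - <<'E'
from h import *
t,s=load("top0"),load("scene0")
P=[plane(t,u/2.7+180,v/2.7+160,.015) for u,v in((527,72),(742,72),(747,208),(530,208))]
for p in P:print(p.round(4))
print("centre",np.mean(P,0))
y=R.identity()
go((.5695,.0805,.23))
b=(40,240,170,345);cv2.imwrite("pics/tray_s.png",cv2.resize(s["color"][b[1]:b[3],b[0]:b[2],::-1],None,fx=4,fy=4))
print(proj(s,np.mean(P,0)))
E
```

```text
[ 0.5814 -0.202   0.015 ]
[ 0.5779 -0.4227  0.015 ]
[ 0.4391 -0.4195  0.015 ]
[ 0.4424 -0.1992  0.015 ]
centre [ 0.51019076 -0.31084512  0.015     ]
t 0.1 pos [ 0.2444 -0.6285  0.2301] shift tool mm [-543.  -559.9    1.2] xdir [ 0.362 -0.932 -0.002] zdir [-7.e-04  2.e-03 -1.e+00] F [-0.1  0.3  0.3] T [ 0.02 -0.02  0.02] gap 1.001 j [-1.24  0.26  1.61  0.    1.27 -0.04]
(np.float64(101.22202829968447), np.float64(290.45942218178016))
```

```bash
python3 -m handwheel '-0.04 -0.041 -0.005 0 1; -0.08 -0.083 -0.01 0 1; -0.12 -0.124 -0.01 0 1; -0.16 -0.165 -0.01 0 1; -0.2 -0.206 -0.01 0 1; -0.24 -0.247 -0.01 0 1; -0.27 -0.28 -0.01 0 1; -0.27 -0.28 -0.01 0 1'; python3 -c "
from h import *;go((.5695,.0805,.24))"
```

```text
time_s: 1.1
position: [0.4082, -0.2727, 0.2403]
tcp_rot: [-2.595, 1.767, 0.004]
force: [-0.7, -1.1, 0.2]
finger_gap: 1.0
t 1.1 pos [ 0.4082 -0.2727  0.2403] shift tool mm [-269.5 -279.5    1.1] xdir [ 0.367 -0.93  -0.003] zdir [-0.001   0.0029 -1.    ] F [-0.7 -1.1  0.2] T [-0.01  0.01  0.  ] gap 1.0 j [-0.64 -0.09  1.97  0.    1.26  0.55]
```

```bash
python3 -m handwheel '-0.04 -0.041 0 0 1; -0.08 -0.083 0 0 1; -0.12 -0.124 0 0 1; -0.16 -0.165 0 0 1; -0.2 -0.206 0 0 1; -0.24 -0.247 0 0 1; -0.27 -0.2795 0 0 1; -0.27 -0.2795 0 0 1'; python3 -c "
from h import *;go((.5695,.0805,.123))
from workcell import manip
for n in('scene','top'):
  c=manip.camera(n);np.savez(f'pics/{n}1.npz',**c);u,v=proj(c,(.5695,.0805,.156));u,v=int(u),int(v);cv2.imwrite(f'pics/{n}1.png',cv2.resize(c['color'][max(v-60,0):v+60,u-60:u+60,::-1],None,fx=4,fy=4))
cv2.imwrite('pics/both1.png',cv2.resize(np.hstack([cv2.imread('pics/scene1.png'),cv2.imread('pics/top1.png')]),(800,400)))"
```

```text
time_s: 2.1
position: [0.5703, 0.0825, 0.2405]
tcp_rot: [-2.598, 1.763, 0.004]
force: [0.0, -1.2, 0.3]
finger_gap: 0.998
t 2.1 pos [0.5703 0.0825 0.2405] shift tool mm [  2.    1.5 117.5] xdir [ 0.369 -0.929 -0.003] zdir [-0.0014  0.0029 -1.    ] F [ 0.  -1.2  0.3] T [-0.06  0.05  0.03] gap 0.998 j [0.1  0.07 1.81 0.   1.26 1.29]
```

View pics/both1.png

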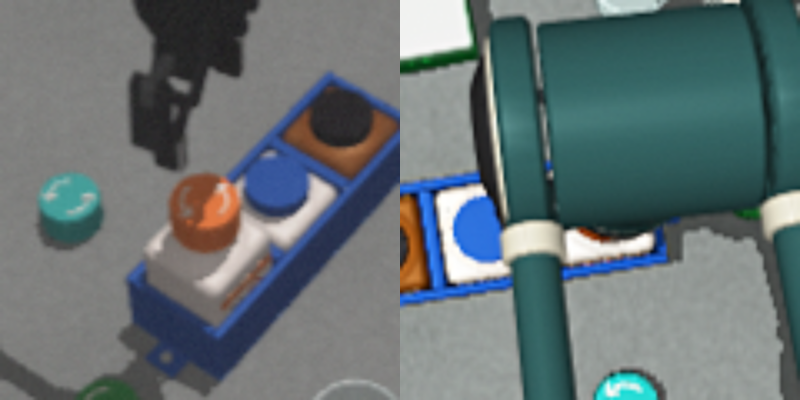

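The scene crop shows the open fingers above the orange cap at about (205,200), where the projection put it. I'll descend now.

```bash
python3 -m handwheel '0.002 0.0015 0.02 0 1; 0.002 0.0015 0.04 0 1; 0.002 0.0015 0.055 0 1; 0.002 0.0015 0.07 0 1; 0.002 0.0015 0.085 0 1; 0.002 0.0015 0.1 0 1; 0.002 0.0015 0.115 0 1; 0.002 0.0015 0.117 0 1'; python3 -c "
from h import *;go((.5695,.0805,.123))"
```

```text
time_s: 3.2
position: [0.5671, 0.078, 0.1217]
tcp_rot: [2.596, -1.767, -0.008]
force: [-0.1, -1.2, 0.1]
finger_gap: 1.001
t 3.2 pos [0.5671 0.078  0.1217] shift tool mm [-1.5 -3.1 -1.3] xdir [ 0.367 -0.93  -0.003] zdir [-0.0051  0.0016 -1.    ] F [-0.1 -1.2  0.1] T [ 0.02  0.03 -0.05] gap 1.001 j [0.09 0.17 1.93 0.   1.05 1.29]
```

```bash
python3 -m handwheel '-0.0015 -0.003 -0.001 0 1; -0.0015 -0.003 -0.001 0 1; -0.0015 -0.003 -0.001 0 0.7'; python3 -c "
from h import *;go((.5695,.0805,.123))"
```

```text
time_s: 3.58
position: [0.57, 0.0806, 0.1234]
tcp_rot: [2.597, -1.767, -0.006]
force: [0.9, 0.8, -0.6]
finger_gap: 0.812
t 3.58 pos [0.57   0.0806 0.1234] shift tool mm [-0.1  0.5  0.4] xdir [ 0.367 -0.93  -0.003] zdir [-0.0038  0.0017 -1.    ] F [ 0.9  0.8 -0.6] T [-0.01 -0.   -0.03] gap 0.812 j [0.1  0.17 1.93 0.   1.05 1.29]
```

```bash
python3 -m handwheel '0 0 0 0 0.6; 0 0 0 0 0.4; 0 0 0 0 0; 0 0 0 0 0; 0 0 0 0 0; 0 0 0 0 0'; python3 -c "
from h import *;go((.5695,.0805,.123))"
```

```text
time_s: 4.32
position: [0.57, 0.0808, 0.1235]
tcp_rot: [2.597, -1.767, -0.007]
force: [-2.1, 3.5, 3.8]
finger_gap: 0.59
t 4.33 pos [0.57   0.0808 0.1235] shift tool mm [0.1 0.6 0.5] xdir [ 0.367 -0.93  -0.003] zdir [-0.0038  0.0022 -1.    ] F [-2.1  3.5  3.8] T [0.78 0.31 0.11] gap 0.59 j [0.1  0.17 1.92 0.   1.05 1.29]
```

```bash
python3 -m handwheel '-0.001 0 0.001 0 0; -0.001 0 0.002 0 0; -0.001 0 0.003 0 0; -0.001 0 0.003 0 0'; python3 -c "
from h import *;go((.5695,.0805,.1235))"
```

```text
time_s: 4.82
position: [0.57, 0.0816, 0.121]
tcp_rot: [2.597, -1.767, -0.006]
force: [-1.9, 2.5, 6.4]
finger_gap: 0.589
t 4.83 pos [0.57   0.0816 0.121 ] shift tool mm [ 0.9  0.9 -2.5] xdir [ 0.367 -0.93  -0.003] zdir [-0.003  0.002 -1.   ] F [-1.9  2.5  6.4] T [0.4  0.3  0.09] gap 0.589 j [0.1  0.17 1.93 0.   1.04 1.29]
```

```bash
python3 -m handwheel '0 0 0.0015 0 0; 0 0 0.003 0 0; 0 0 0.0045 0 0; 0 0 0.006 0 0; 0 0 0.006 0 0'; python3 -c "
from h import *;go((.5695,.0805,.1235))"
```

```text
time_s: 5.45
position: [0.5704, 0.0819, 0.1163]
tcp_rot: [-2.597, 1.767, 0.005]
force: [-4.4, 4.2, 11.2]
finger_gap: 0.588
t 5.45 pos [0.5704 0.0819 0.1163] shift tool mm [ 0.9  1.3 -7.2] xdir [ 0.367 -0.93  -0.003] zdir [-0.0021  0.0024 -1.    ] F [-4.4  4.2 11.2] T [0.54 0.78 0.  ] gap 0.588 j [0.1  0.18 1.93 0.   1.03 1.29]
```

```bash
python3 -m handwheel '-0.001 0.0005 0.0015 0 0; -0.0015 0.0007 0.003 0 0; -0.0015 0.0007 0.0045 0 0; -0.0015 0.0007 0.005 0 0'; python3 -c "
from h import *;go((.5695,.0805,.1235))"
```

```text
time_s: 5.95
position: [0.5702, 0.0826, 0.1133]
tcp_rot: [-2.596, 1.766, 0.001]
force: [-3.5, 1.2, 13.0]
finger_gap: 0.588
t 5.95 pos [0.5702 0.0826 0.1133] shift tool mm [  1.7   1.4 -10.2] xdir [ 0.367 -0.93  -0.001] zdir [ 1.0e-04  1.6e-03 -1.0e+00] F [-3.5  1.2 13. ] T [0.09 0.68 0.03] gap 0.588 j [0.1  0.18 1.93 0.   1.03 1.29]
```

```bash
python3 -m handwheel '-0.0005 0.0005 0.0015 0 0; -0.0005 0.001 0.003 0 0; -0.0005 0.001 0.0045 0 0; -0.0005 0.001 0.006 0 0; -0.0005 0.001 0.006 0 0'; python3 -c "
from h import *;go((.5695,.0805,.1235))"
```

```text
time_s: 6.58
position: [0.5704, 0.0825, 0.1099]
tcp_rot: [-2.595, 1.766, -0.002]
force: [-4.2, 1.7, 15.4]
finger_gap: 0.592
t 6.58 pos [0.5704 0.0825 0.1099] shift tool mm [  1.5   1.5 -13.6] xdir [ 0.367 -0.93  -0.   ] zdir [ 0.0028  0.0013 -1.    ] F [-4.2  1.7 15.4] T [0.25 0.86 0.06] gap 0.592 j [0.1  0.18 1.94 0.   1.02 1.29]
```

```bash
python3 -m handwheel '0 0.001 0.002 0 0; 0 0.002 0.004 0 0; -0.0005 0.002 0.006 0 0; -0.0005 0.002 0.008 0 0; -0.0005 0.002 0.008 0 0'; python3 -c "
from h import *;go((.5695,.0805,.1235))"
```

```text
time_s: 7.2
position: [0.5704, 0.0824, 0.1053]
tcp_rot: [-2.593, 1.764, -0.008]
force: [-4.7, 2.4, 18.3]
finger_gap: 0.592
t 7.2 pos [0.5704 0.0824 0.1053] shift tool mm [  1.4   1.4 -18.3] xdir [ 0.367 -0.93   0.001] zdir [ 0.007   0.0016 -1.    ] F [-4.7  2.4 18.3] T [ 0.35  0.86 -0.04] gap 0.592 j [0.1  0.19 1.95 0.   1.   1.29]
```

```bash
python3 -m handwheel '0 0.001 0.004 0 0; -0.0005 0.002 0.0055 0 0; -0.0005 0.002 0.007 0 0; -0.0005 0.002 0.007 0 0'; python3 -c "
from h import *;go((.5695,.0805,.1235))"
```

```text
time_s: 7.7
position: [0.5706, 0.0824, 0.1021]
tcp_rot: [-2.591, 1.763, -0.013]
force: [-5.7, 3.3, 19.8]
finger_gap: 0.592
t 7.7 pos [0.5706 0.0824 0.1021] shift tool mm [  1.4   1.4 -21.4] xdir [ 0.367 -0.93   0.002] zdir [ 0.0116  0.002  -0.9999] F [-5.7  3.3 19.8] T [0.39 1.07 0.04] gap 0.592 j [0.1  0.19 1.95 0.   0.99 1.29]
```

```bash
python3 -m handwheel '0 0.002 0.0045 -5 0; 0 0.002 0.005 -12 0; 0 0.002 0.005 -20 0'; python3 -c "
from h import *;go((.5695,.0805,.1235))"
```

```text
time_s: 8.07
position: [0.5717, 0.0821, 0.1015]
tcp_rot: [-2.858, 1.28, -0.023]
force: [-4.3, 3.7, 20.4]
finger_gap: 0.588
t 8.07 pos [0.5717 0.0821 0.1015] shift tool mm [ -0.    2.4 -22. ] xdir [ 0.666 -0.746  0.01 ] zdir [ 0.0178  0.0031 -0.9998] F [-4.3  3.7 20.4] T [ 0.72  0.91 -0.1 ] gap 0.588 j [0.1  0.19 1.95 0.   0.98 0.94]
```

```bash
python3 -m handwheel '-0.001 0.002 0.0045 -10 0; -0.001 0.002 0.0045 -20 0; -0.001 0.002 0.0045 -30 0; -0.001 0.002 0.0045 -40 0; -0.001 0.002 0.0045 -42 0; -0.001 0.002 0.0045 -42 0'; python3 -c "
from h import *;go((.5695,.0805,.1235))"
```

```text
time_s: 8.82
position: [0.5715, 0.0825, 0.1009]
tcp_rot: [-3.131, 0.171, -0.034]
force: [-7.0, 5.2, 21.2]
finger_gap: 0.588
t 8.82 pos [0.5715 0.0825 0.1009] shift tool mm [ -1.3   2.  -22.6] xdir [ 0.994 -0.109  0.021] zdir [ 0.0218  0.0047 -0.9998] F [-7.   5.2 21.2] T [ 0.78  1.26 -0.04] gap 0.588 j [0.1  0.18 1.96 0.   0.98 0.21]
```

```bash
python3 -m handwheel '-0.001 -0.001 -0.002 0 0; -0.001 -0.001 -0.006 0 0; -0.001 -0.001 -0.010 0 0; -0.001 -0.001 -0.014 0 0; -0.001 -0.001 -0.017 0 0; -0.001 -0.001 -0.017 0 0'; python3 -c "
from h import *;go((.5695,.0805,.1235))"
```

```text
time_s: 9.57
position: [0.5709, 0.0831, 0.1194]
tcp_rot: [-3.131, 0.171, -0.036]
force: [-3.3, 2.0, 8.7]
finger_gap: 0.592
t 9.57 pos [0.5709 0.0831 0.1194] shift tool mm [-1.   2.7 -4.1] xdir [ 0.994 -0.109  0.023] zdir [ 0.0234  0.0042 -0.9997] F [-3.3  2.   8.7] T [0.23 0.48 0.02] gap 0.592 j [0.1  0.16 1.95 0.   1.01 0.21]
```

```bash
python3 -m handwheel '-0.001 -0.001 -0.003 0 0; -0.001 -0.001 -0.006 0 0; -0.001 -0.001 -0.009 0 0; -0.001 -0.001 -0.010 0 0; -0.001 -0.001 -0.010 0 0'; python3 -c "
from h import *;go((.5695,.0805,.1235))"
```

```text
time_s: 10.2
position: [0.5694, 0.084, 0.1288]
tcp_rot: [-3.132, 0.171, -0.035]
force: [0.2, 0.3, -0.1]
finger_gap: 0.596
t 10.2 pos [0.5694 0.084  0.1288] shift tool mm [0.3 3.5 5.3] xdir [ 0.994 -0.109  0.022] zdir [ 0.0225  0.0039 -0.9997] F [ 0.2  0.3 -0.1] T [-0.01  0.04  0.04] gap 0.596 j [0.1  0.15 1.94 0.   1.03 0.21]
```

```bash
python3 -m handwheel '0 0 -0.005 0 0; 0 0 -0.012 0 0; 0 0 -0.02 0 0; 0.001 0 -0.03 0 0; 0.001 0 -0.045 0 0; 0.002 0 -0.06 0 0; 0.002 0 -0.075 0 0; 0.002 0 -0.075 0 0'; python3 -c "
from h import *;go((.49,-.311,.2))
from workcell import manip
for n in('scene','top'):
  c=manip.camera(n);np.savez(f'pics/{n}2.npz',**c)
  if n=='scene': cv2.imwrite('pics/scene2.png',cv2.resize(c['color'][80:240,150:350,::-1],None,fx=4,fy=3.75))"
```

```text
time_s: 11.2
position: [0.5711, 0.0836, 0.2062]
tcp_rot: [-3.131, 0.171, -0.041]
force: [-0.2, 1.1, -0.0]
finger_gap: 0.596
t 11.2 pos [0.5711 0.0836 0.2062] shift tool mm [-37.7 401.1   2.4] xdir [ 0.994 -0.109  0.026] zdir [ 0.0264  0.0043 -0.9996] F [-0.2  1.1 -0. ] T [-0.02  0.02 -0.01] gap 0.596 j [0.1  0.08 1.87 0.   1.17 0.21]
```

View pics/scene2.png

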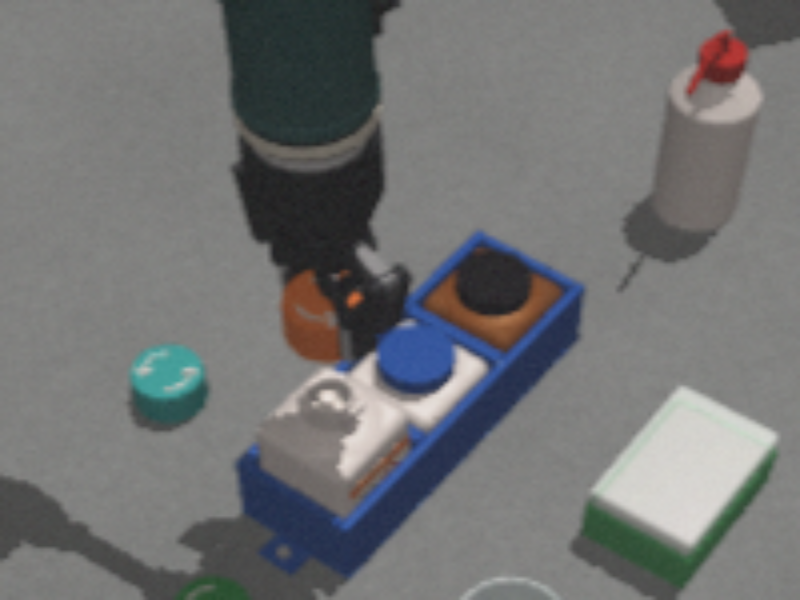

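The cap is off and in the fingers at about (320,315), and the jar is standing upright in its pocket. Next is the move to the tray.

```bash
python3 -m handwheel '-0.003 0.03 0 5 0; -0.007 0.075 0 15 0; -0.012 0.125 0 25 0; -0.017 0.175 0 35 0; -0.022 0.225 0 45 0; -0.027 0.275 0 55 0; -0.031 0.315 0 62 0; -0.031 0.315 0 65 0' && python3 -c "
from h import *;go((.49,-.311,.1))"
```

```text
time_s: 12.3
position: [0.5032, -0.2287, 0.2001]
tcp_rot: [-2.535, 1.829, -0.023]
force: [-0.7, 1.2, -1.2]
finger_gap: 0.59
t 12.3 pos [ 0.5032 -0.2287  0.2001] shift tool mm [73.6 40.6 99.5] xdir [ 0.315 -0.949  0.003] zdir [ 0.0208  0.004  -0.9998] F [-0.7  1.2 -1.2] T [ 0.04  0.03 -0.  ] gap 0.59 j [-0.48  0.04  1.91  0.01  1.17  0.76]
```

```bash
python3 -m handwheel '0.02 0.012 0.01 6 0; 0.05 0.025 0.03 14 0; 0.074 0.041 0.06 18 0; 0.074 0.041 0.09 18 0; 0.074 0.041 0.12 18 0; 0.074 0.041 0.14 18 0; 0.074 0.041 0.15 18 0; 0.074 0.041 0.15 18 0' && python3 -c "
from h import *;go((.49,-.311,.02))"
```

```text
time_s: 13.3
position: [0.4905, -0.311, 0.049]
tcp_rot: [-2.217, 2.201, -0.017]
force: [0.1, -0.5, -0.6]
finger_gap: 0.589
t 13.3 pos [ 0.4905 -0.311   0.049 ] shift tool mm [ 0.1  1.1 29. ] xdir [ 0.007 -1.    -0.005] zdir [ 0.0199  0.0047 -0.9998] F [ 0.1 -0.5 -0.6] T [0.02 0.   0.05] gap 0.589 j [-0.62  0.26  1.98  0.02  0.89  0.93]
```

```bash
python3 -m handwheel '0 0 0.01 0 0; 0 0 0.02 0 0; 0 0.001 0.03 0 0; 0 0.001 0.036 0 0; 0 0.001 0.038 0 0; 0 0.001 0.038 0 0' && python3 -c "
from h import *;go((.49,-.311,.003))
from workcell import manip
c=manip.camera('scene');cv2.imwrite('pics/scene3.png',cv2.resize(c['color'][225:345,30:190,::-1],None,fx=5,fy=5))"
```

```text
time_s: 14.05
position: [0.4903, -0.3108, 0.0108]
tcp_rot: [-2.217, 2.201, -0.017]
force: [-0.2, 0.6, -1.1]
finger_gap: 0.588
t 14.05 pos [ 0.4903 -0.3108  0.0108] shift tool mm [0.2 0.4 7.8] xdir [ 0.007 -1.    -0.005] zdir [ 0.0197  0.0047 -0.9998] F [-0.2  0.6 -1.1] T [0.02 0.   0.04] gap 0.588 j [-0.62  0.31  2.    0.02  0.82  0.93]
```

View pics/scene3.png

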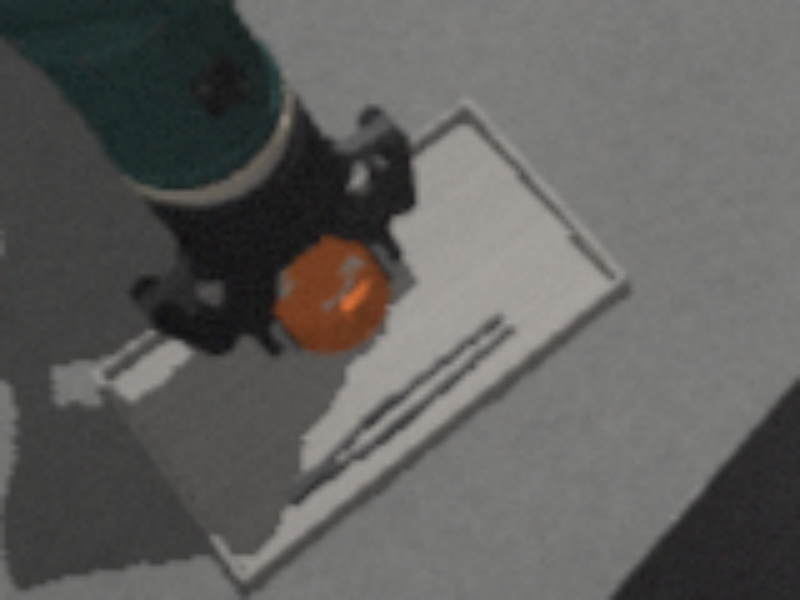

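The cap at about (330,295) is inside the tray, upright, and clear of the tweezers and rim. I'll lower it until it touches.

```bash
python3 -m handwheel '0 0 0.002 0 0; 0 0 0.004 0 0; 0 0 0.005 0 0; 0 0 0.005 0 0; 0 0 0.005 0 0' && python3 -m handwheel '0 0 0.001 0 0; 0 0 0.002 0 0; 0 0 0.002 0 0'
```

```text
time_s: 14.72
position: [0.4906, -0.311, 0.0062]
tcp_rot: [-2.217, 2.201, -0.018]
force: [0.2, -0.1, -0.7]
finger_gap: 0.589
time_s: 15.1
position: [0.4907, -0.311, 0.0041]
tcp_rot: [-2.217, 2.201, -0.018]
force: [0.7, -1.0, -0.5]
finger_gap: 0.589
```

```bash
python3 -m handwheel '0 0 0.001 0 0; 0 0 0.0015 0 0; 0 0 0.0015 0 0' && python3 -m handwheel '0 0 0.001 0 0; 0 0 0.0015 0 0; 0 0 0.0015 0 0'
```

```text
time_s: 15.48
position: [0.4909, -0.311, 0.0038]
tcp_rot: [-2.217, 2.201, -0.018]
force: [-2.0, 2.8, 6.8]
finger_gap: 0.593
time_s: 15.85
position: [0.491, -0.311, 0.0037]
tcp_rot: [-2.217, 2.201, -0.017]
force: [-3.3, 2.4, 10.0]
finger_gap: 0.592
```

Contact with the floor shows up as 7–10 N. I'll release and retreat.

```bash
python3 -m handwheel '0 0 -0.0005 0 0; 0 0 -0.0005 0 0.65; 0 0 -0.0005 0 0.8; 0 0 -0.0005 0 0.95; 0 0 -0.0005 0 1; 0 0 -0.0005 0 1' && python3 -m handwheel '0 0 -0.01 0 1; 0 0 -0.03 0 1; 0 0 -0.06 0 1; 0 0 -0.1 0 1; 0 0 -0.15 0 1; 0 0 -0.2 0 1; 0 0 -0.2 0 1; 0 0 -0.2 0 1' && python3 -c "
from h import *;go((.245,-.629,.23))"
```

```text
time_s: 16.6
position: [0.4909, -0.311, 0.0041]
tcp_rot: [-2.217, 2.201, -0.017]
force: [0.4, -0.3, -1.1]
finger_gap: 1.003
time_s: 17.6
position: [0.487, -0.312, 0.2054]
tcp_rot: [-2.217, 2.201, -0.02]
force: [0.3, -0.3, -0.0]
finger_gap: 1.002
t 17.6 pos [ 0.487  -0.312   0.2054] shift tool mm [315.2 243.7 -30.9] xdir [ 0.007 -1.    -0.003] zdir [ 0.0213  0.0036 -0.9998] F [ 0.3 -0.3 -0. ] T [0.02 0.06 0.  ] gap 1.002 j [-0.62  0.09  1.86  0.02  1.18  0.94]
```

Moving aside for a clear final look.

```bash
python3 -m handwheel '0.03 0.02 -0.01 0 1; 0.07 0.05 -0.02 0 1; 0.11 0.08 -0.03 0 1; 0.15 0.11 -0.03 0 1; 0.19 0.14 -0.03 0 1; 0.23 0.17 -0.03 0 1; 0.25 0.18 -0.03 0 1; 0.25 0.18 -0.03 0 1' && python3 - <<'E'
from h import *
from workcell import manip
C={}
for n in('scene','top'):
    c=C[n]=manip.camera(n);np.savez(f'pics/{n}4.npz',**c)
T=C['top'];print("time",manip.sense()["time_s"])
for n,c in C.items():
    m=mask(c,(2,150,90),(16,255,255));u,v=map(int,proj(c,(.49,-.311,.035)));k=np.zeros_like(m);k[v-20:v+20,u-20:u+20]=m[v-20:v+20,u-20:u+20]
    e=cv2.fitEllipse(cv2.convexHull(big(k)));print(n,e,plane(c,*e[0],.035 if n=='top' else .03))
a=cv2.resize(C['scene']['color'][130:345,40:310,::-1],(400,318));b=cv2.resize(T['color'][150:309,260:460,::-1],(400,318))
cv2.imwrite('pics/final.png',np.hstack([a,b]))
E
```

```text
time_s: 18.6
position: [0.3073, -0.5635, 0.2289]
tcp_rot: [-2.213, 2.203, -0.016]
force: [0.1, 0.3, -0.3]
finger_gap: 0.997
time 18.7
scene ((95.87596893310547, 284.3512878417969), (22.67962074279785, 23.23328399658203), 155.4761505126953) [ 0.49580858 -0.31185812  0.03      ]
top ((417.94854736328125, 218.4856414794922), (19.241191864013672, 23.195106506347656), 98.02750396728516) [ 0.49161627 -0.30800313  0.035     ]
```

View pics/final.png

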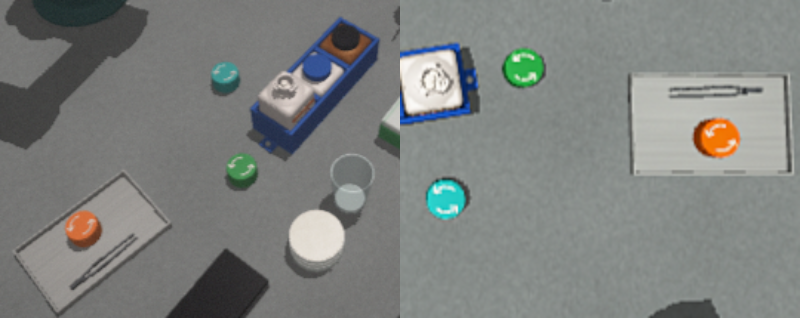

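The cap stands flat in the tray, arrows up, at scene (83,228) and top (717,138). The jar is open and upright in its pocket, and everything else is where it was, so I'm handing in.

```bash
python3 -c "
from workcell import manip;print(manip.job_done())"
```

```text
the job is handed in; nothing more can be done
None
```

The job is done and handed in at about 18.7 s of the 58 s allowed; the hand-in reports no verdict.

- **Opening the jar:** I gripped the orange cap and pressed to about 20–21 N; the cushion turned out to be the soft one. I turned it 62° anticlockwise and lifted it off, with almost no torque and no upward drag on the jar. The sideways force rose to about 9 N during the turn, and the tool tilted about 0.02 rad under load. I put the total at about 23 N, against the 30 N limit on the cap.
- **Placing the cap:** I lowered it to the tray floor until it touched at 7–10 N, then released it and moved the arm away.
- **Last checks:** Both views show the cap flat with its arrows up, clear of the rim and tweezers. The jar is open and upright in its pocket, and nothing in the final crops has visibly shifted; they leave out part of the scene, including the wash bottle.
- **Disagreement:** The two views place the cap at (0.492, -0.308) and (0.496, -0.312), about 5 mm apart. Part of that comes from the cap's side being included in the outline. Both positions are well inside the allowed area.

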